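Select the filter and hold the fluorometer's shutter open for a reading

ROBOT

A 7-joint arm with a two-finger parallel gripper is mounted at the origin on the work surface. World frame = base frame: x ahead of the robot, y to its left, z up, the work surface at z = 0. Lengths are in m, angles in rad, forces in N, time in s.
With the tool pointing down it reaches from about 0.425 to 0.95 m from the base axis. Payload 4.7 kg.
Tool frame: the origin (TCP) lies at the very end of the fingers, on their centre line; the grasp point (between the pads) lies 19 mm behind it; z points along the fingers, y is the line along which they close (so a half turn about z gives the same grasp; the last joint's range is limited). The gripper opens to 87 mm and grips with 3 to 60 N. Pads are 19 mm wide; open, the fingers measure 117 mm over their backs; the gripper's body (75 mm by 190 mm) begins 51 mm behind the grasp point.
Start: joints at [-1.185, 0.469, -0.049, 1.532, 0.024, 1.141, -0.082], TCP at [0.272, 0.618, 0.185] pointing down, gripper open.
Joint ranges: [-2.59, 2.59], [-0.33, 1.99], [-1.39, 1.29], [0.1, 2.45], [-1.04, 4.18], [0.21, 1.99], [-2.66, 2.66]. Speed limits (rad/s): [2.57, 2.57, 3.14, 3.14, 3.14, 3.14, 3.14].

INTERFACE

Orientations are given as a rotation vector (axis times angle).
In Python, from station import bot gives the robot as it stands.
- The arm moves only by the shell command python3 -m handwheel 'ROWS' [FORCE]. ROWS is JSON, a list of rows, each a list of 3 entries, a list of its own where there are three numbers: the opening, from -1 (shut) to 1 (fully open), then the shift along the tool's x, y, z in m, then the turn, a rotation vector about the tool's x, y, z in rad. A call has 1 to 5 rows; each row shifts and turns the commanded pose from where the row before left it, along the tool's axes as they then stand; what a row does not reach is not made up. A row lasts 1/12 s, in which the tool goes at most 41.7 mm and 7.16 degrees, less where a joint would pass 70% of its speed; a pose out of reach is approached as far as the arm can. A call is refused whole if a number of a shift passes 0.0417 or a number of a turn 0.125, either way. A call with a gripper value outside its range is refused whole. The fingers move at their own pace and stop on an object; FORCE is the grip in N (left out, the last holds). Time passes only in rows, so rows that do not move let the fingers close. It gives the time, the measured TCP pose, the force, the opening and the grip force at its end, in the units of the state.
- bot.get_state(): the state, without advancing time (a new reading comes with each control period).
- bot.grab_frame(name): name is "scene" or "top"; returns a dict with "img" (480x640x3 uint8, red, green, blue), "fx", "fy", "cx", "cy" (pixels), "k1" (the pictures are not rectified: a ray, as slopes to the right and down, at radius r is drawn at 1 + k1 r^2 times it, then the intrinsics apply), "R" (3x3) and "t" (3): a world point X has camera coordinates R X + t. Camera axes: x right, y down, z forward; pixel columns grow to the right and rows downward; lengths in m; the calibration is good to about 2 mm. A picture is of the moment at which its call begins. There is no depth.
- bot.job_done(): hands the job in; it is judged then, once.
The state is a dict: "clock": time; "qpos": joint angles; "joint_vel": joint speeds; "joint_torque": joint torques, N m; "tool_pos": TCP position; "orientation": TCP orientation; "ft_force": force on the tool from outside, world axes, zero at the start; "ft_torque": the same for the moment, N m; "grip_width": finger opening in m; "grasp_force": force on a finger pad.
Only numpy, scipy, OpenCV 4.12 (cv2) and the standard library are available. Lean on these libraries where they do the work, as an engineer would, in place of code of your own. Each camera call takes 0.05 s, during which the arm holds its last target. There are 200 camera calls.

TASK

Take a reading on the bench fluorometer: with its shutter rod still fully in, turn the filter selector on top clockwise until it clicks in with its pointer at the green dot, and leave it there. Then smoothly pull the spring-return shutter rod at the front straight out until the whole red ring on it stands just clear of the bush, no farther, and finish while still holding it at that mark, never letting it snap back. Leave the bottle, tube rack, marker and mini centrifuge where they stand.

Things in the scene. Friction and masses are not known exactly. Their poses are not given: they have to be found in the camera images.
- fluorometer: Bench filter fluorometer, fixed to the bench: blue base, beige top, 270 deep (its x) x 280 wide (its y). Origin at bench height under its centre; its -x axis points out of its front, z up. The optical block (its y from -140 to 0 mm) has a flat top 110 mm high carrying the filter selector near the front and, behind it (from x = +3 mm on), a black sample cover up to 142 mm high. The other half is a sloped panel with display and keys, 70 mm high in front, 110 mm behind.
- selector (a joint): Angle of the filter selector: black bar knob on a round skirt, upright axis, white line on one half of the bar as pointer. Grows clockwise seen from above. A sprung ball clicks it into five places: 0 white dot, 0.628 yellow, 1.257 orange, 1.885 green, 2.513 blue (end stop just past it). It starts at yellow or orange. About 0.13 N m breaks it out of a click; from half way on it pulls itself into the next.
- selector_grip (a point): On the selector's axis, in the bar, 133 mm above the bench. The bar is 44 mm long, 14 mm wide and stands 24 mm above the 50 mm skirt, from 117 to 141 mm above the bench. This point's x axis runs along the bar to the pointer end and turns with it; with the pointer at orange it is parallel to the fluorometer's +x axis. Grip the bar across its 14 mm.
- shutter_rod: The shutter's pull rod: steel rod of 10 mm diameter coming level out of the fluorometer's front, 78 mm above the bench, with a black knob on its end. Slides along the fluorometer's -x (out), 48 mm at most. Spring-return: about 3 N to start it, 8 N at the mark, 11 N at the stop; let go, it snaps back in. Origin on the rod's axis, at the bush mouth when fully in; axes as the fluorometer's.
- rod_grip (a point): Middle of the rod's black knob, on the rod's axis, 78 mm above the bench: a barrel of 20 mm diameter reaching 12 mm to either side of this point along the rod, then a 28 mm diameter flange, 6 mm thick, at the outer end. When fully in, this point stands 46 mm in front of the front face and 36 mm in front of the bush mouth, with the bare rod between. Axes as the fluorometer's.
- red_ring (a point): Middle of the red ring, 6 mm wide, painted round the rod. Fully in it is hidden 24 mm behind the bush mouth, so the whole ring is out once the rod is pulled 27 mm.
- bush (a point): Centre of the outer face of the steel bush (20 mm diameter, stands 10 mm out of the front face) through which the rod slides. Fixed to the fluorometer, axes as the fluorometer's.
- bottle: Closed clear bottle with orange cap, 68 mm diameter, 135 mm high, standing loose; origin under its centre. Leave alone.
- tube_rack: Green rack of capped tubes, 60 x 120 mm, 55 mm high, loose; origin under its centre. Leave alone.
- marker: Black marker pen lying on the bench, 135 mm long, 15 mm thick; origin under its middle, x along it. Leave alone.
- mini_centrifuge: Round white mini centrifuge with dark dome, 144 mm diameter, 98 mm high, loose; origin under its centre. Leave alone.

How it is judged:
On the way, in this order (a step that is already met when the one before it is completed fails the run):
1. the filter selector is clicked in at the green dot, the shutter rod still in (value of joint selector between 1.745 and 2.025 rad and x of red_ring in the frame of bush above 0.018 m), for 0.3 s.
2. the rod is held out by the fingers with its red ring just clear of the bush (x of red_ring in the frame of bush between -0.011 and -0.001 m and contact force between the fingers and shutter_rod above 2 N), for 0.5 s.
At the end, for the whole second after the job is handed in: The fingers still hold the shutter rod (over 2 N), at rest, pulled so that the middle of its red ring stands 1 to 11 mm outside the bush mouth; the selector is clicked in at green (within 0.14 rad); bottle, rack, marker and centrifuge are within 15 mm of where they stood (all of step 2 and linear speed of shutter_rod below 0.01 m/s and value of joint selector between 1.745 and 2.025 rad and distance of each of bottle, tube_rack, marker, mini_centrifuge from where it was at the start of the episode below 0.015 m); the arm keeps its last pose, push and grip.
It fails at once if the shutter is pulled more than 6 mm open while the selector is not at the green dot (x of red_ring in the frame of bush below 0.018 m and (value of joint selector below 1.745 rad or value of joint selector above 2.025 rad)).
It fails at once if the rod snaps back or is yanked (over 0.35 m/s) (linear speed of shutter_rod above 0.35 m/s).
It fails at once if the bottle, rack, marker or centrifuge is pushed more than 15 mm away or the bottle tipped (distance of any of bottle, tube_rack, marker, mini_centrifuge from where it was at the start of the episode above 0.015 m or angle between bottle's own z axis and vertical above 0.3 rad).
It also fails if it takes over 48 s, if anything falls off the work surface, if the arm or the gripper's body presses on something with over 40 N, if the wrist force passes 120 N, or if a joint passes its speed limit or range.

## Working session

There is one attempt and no reset: what is moved stays moved. The work goes in short steps, Python scripts to look and compute and a shell command to move; the robot and the scene stay as the last step left them, time stands still between calls to the robot, and variables do not carry over. Pictures are saved under pics/ and viewed, at most 10 in all, crops included, and the job is handed in when it is done.

```bash
mkdir -p pics; ls
python3 - <<'E'
from station import bot
import cv2
for n in("scene","top"):
    f=bot.grab_frame(n); cv2.imwrite(f"pics/{n}0.png",f["img"][:,:,::-1]); print(n,{k:v for k,v in f.items() if k!="img"})
print(bot.get_state())
E
```

```text
pics
scene {'fx': 477.05625498893033, 'fy': 477.05625498893033, 'cx': 320.50382197601675, 'cy': 239.01451344410614, 'k1': -0.09406985156416331, 'R': array([[-0.19699428,  0.98030439,  0.01402008],
       [ 0.81026491,  0.17084219, -0.56061013],
       [-0.55196379, -0.09907701, -0.82796118]]), 't': array([ 0.00547126, -0.37824894,  1.34313487])}
top {'fx': 554.0185776686624, 'fy': 554.0185776686624, 'cx': 317.4064973514408, 'cy': 251.95587126905602, 'k1': -0.12255723835871528, 'R': array([[ 5.90641213e-04, -9.99799892e-01,  1.99956529e-02],
       [-9.96098821e-01, -2.35269230e-03, -8.82133980e-02],
       [ 8.82427895e-02, -1.98655439e-02, -9.95900884e-01]]), 't': array([0.07090823, 0.55492201, 1.06304939])}
{'clock': 0.1, 'qpos': array([-1.18491393,  0.46933855, -0.04863641,  1.53356896,  0.02412279,
        1.14102595, -0.0822717 ]), 'joint_vel': array([ 0.0007201 , -0.00323888, -0.00131096, -0.00397508, -0.0009979 ,
        0.00065428, -0.00151913]), 'joint_torque': array([ 6.75428164e-04, -5.09173965e+01, -8.12386419e-02, -2.36827523e+01,
       -6.14713132e-02,  3.44903476e-02,  5.81105792e-05]), 'tool_pos': array([0.27174567, 0.61721456, 0.18412191]), 'orientation': array([-6.46657127e-01, -3.07401348e+00,  2.71507237e-03]), 'ft_force': array([ 0.26332516, -0.00936306, -0.05820386]), 'ft_torque': array([-0.00938728, -0.00547619,  0.02268401]), 'grasp_force': 0.0, 'grip_width': 0.08679766025849703}
```

View pics/scene0.png

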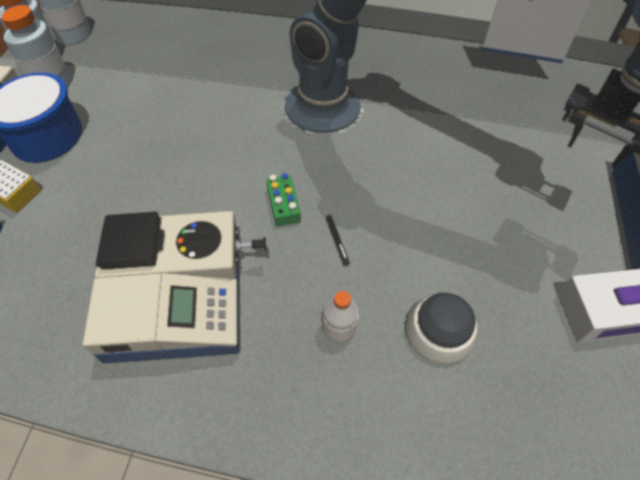

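View pics/top0.png

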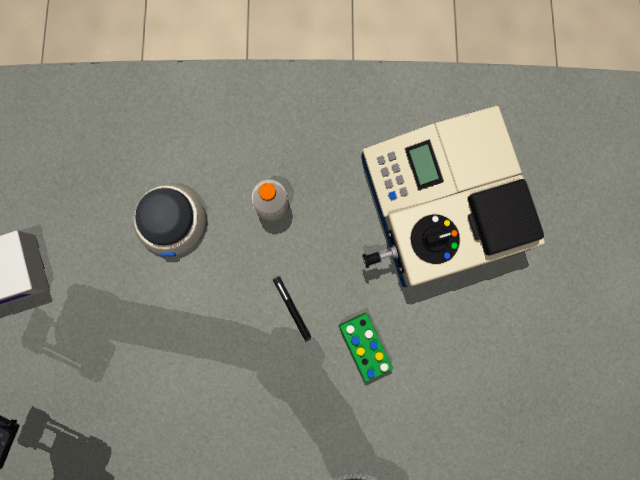

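Scene: fluorometer at the left (selector ~(199,240), rod knob ~(260,244)), rack (284,200), marker (338,240), bottle (340,315). In the top view the selector is at ~(436,239) with its pointer near orange (454,233), and the rod knob is at ~(372,260).

```bash
cat > h.py <<'E'
from station import bot
import cv2, numpy as np
from scipy.spatial.transform import Rotation as Ro
def cam(f):
    K=np.array([[f["fx"],0,f["cx"]],[0,f["fy"],f["cy"]],[0,0,1]]); return K,np.array([f["k1"],0,0,0,0.])
def ray(f,uv):
    K,d=cam(f); n=cv2.undistortPoints(np.array(uv,float).reshape(-1,1,2),K,d).reshape(-1,2)
    return -f["R"].T@f["t"], np.c_[n,np.ones(len(n))]@f["R"]
def onplane(f,uv,z):
    c,r=ray(f,uv); return c+r*((z-c[2])/r[:,2])[:,None]
def proj(f,X):
    K,d=cam(f); return cv2.projectPoints(np.array(X,float).reshape(-1,1,3),cv2.Rodrigues(f["R"])[0],f["t"],K,d)[0].reshape(-1,2)
E
python3 - <<'E'
from h import *
for n,(x0,y0,x1,y1),(X0,Y0,X1,Y1) in(("top",(412,212,464,268),(355,200,475,290)),("scene",(172,218,226,262),(165,205,285,295))):
    f=bot.grab_frame(n); im=f["img"]; hsv=cv2.cvtColor(im,cv2.COLOR_RGB2HSV)
    cv2.imwrite(f"pics/c_{n}.png",cv2.resize(im[Y0:Y1,X0:X1,::-1],None,fx=6,fy=6,interpolation=cv2.INTER_CUBIC))
    P={}
    for c,lo,hi in(("yel",(22,150,120),(32,255,255)),("ora",(5,150,120),(17,255,255)),("gre",(45,150,80),(80,255,255)),("blu",(100,150,80),(125,255,255))):
        m=np.zeros(im.shape[:2],np.uint8); m[y0:y1,x0:x1]=cv2.inRange(hsv,lo,hi)[y0:y1,x0:x1]
        M=cv2.moments(m,True)
        if M["m00"]: uv=(M["m10"]/M["m00"],M["m01"]/M["m00"]); print(n,c,M["m00"],np.round(uv,1),onplane(f,uv,.112)[0].round(4))
E
```

```text
top yel 32.0 [446.5 222.5] [ 0.6017 -0.1631  0.112 ]
top ora 32.0 [453.7 232.8] [ 0.5828 -0.1761  0.112 ]
top gre 38.0 [453.9 245.2] [ 0.56   -0.1759  0.112 ]
top blu 37.0 [446.6 255.1] [ 0.5419 -0.1619  0.112 ]
scene yel 29.0 [182.6 248.7] [ 0.6025 -0.1638  0.112 ]
scene ora 23.0 [180. 240.] [ 0.5839 -0.1763  0.112 ]
scene gre 1.0 [182. 232.] [ 0.5646 -0.1793  0.112 ]
scene blu 15.0 [193.3 225.3] [ 0.544  -0.1624  0.112 ]
```

View pics/c_top.png

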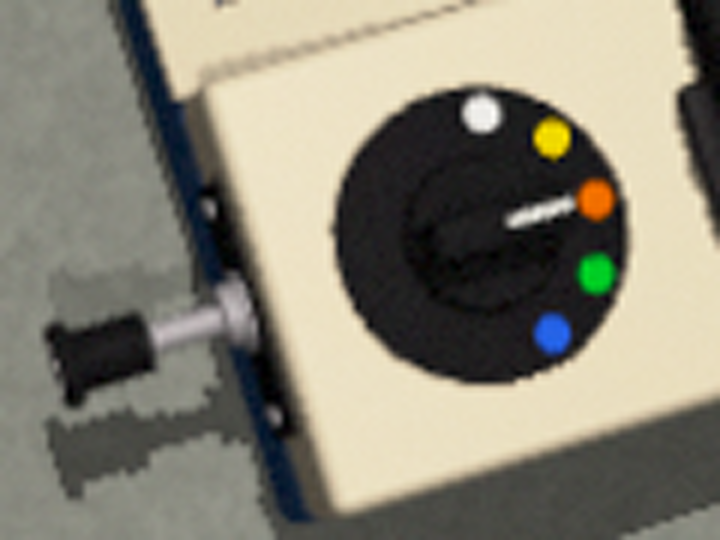

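View pics/c_scene.png

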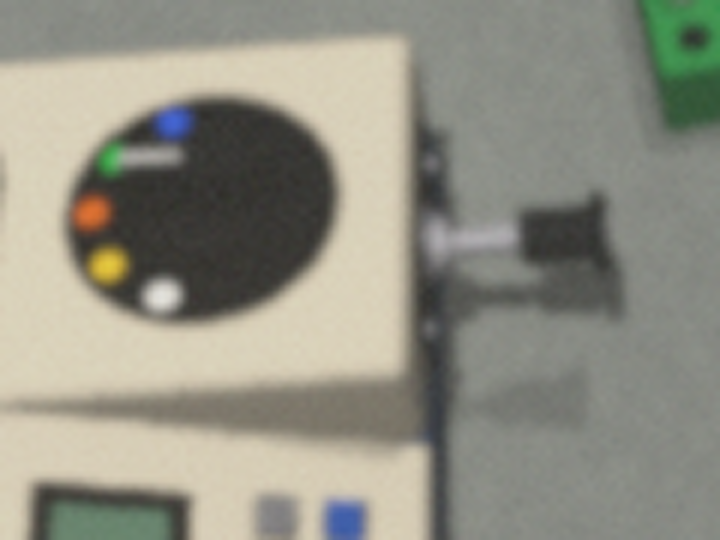

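```bash
cat >> h.py <<'E'
def togo(target,yaw_x):
    """tool-frame shift and turn to bring TCP to target with tool down, tool x along yaw_x or opposite (nearer)"""
    s=bot.get_state(); R=Ro.from_rotvec(s["orientation"]); best=None
    for sg in(1,-1):
        x=np.r_[sg*np.array(yaw_x[:2]),0]; x/=np.linalg.norm(x); z=np.array([0,0,-1.])
        G=Ro.from_matrix(np.c_[x,np.cross(z,x),z]); t=(R.inv()*G).as_rotvec()
        if best is None or np.linalg.norm(t)<np.linalg.norm(best): best=t
    print("pos",s["tool_pos"].round(4),"shift tool",R.inv().apply(np.array(target)-s["tool_pos"]).round(4),"turn",best.round(4),"q7",s["qpos"][6].round(3),"F",s["ft_force"].round(1),"clk",round(s["clock"],2))
E
python3 - <<'E'
from h import *
T,S=bot.grab_frame("top"),bot.grab_frame("scene")
c=lambda p,o:np.array(p)/6+o
d=onplane(T,[c((481,113),(355,200)),(446.5,222.5),(453.7,232.8),(453.9,245.2),(446.6,255.1)],.112)
ang=np.array([0,1,2,3,4])*.6283-1.2566
# least squares: d = axis + R*(cos a*X - sin a*Y), X=(p,q), Y=(-q,p)
A=[];b=[]
for (x,y,_),a in zip(d,ang):
    A+=[[1,0,np.cos(a),np.sin(a)],[0,1,-np.sin(a),np.cos(a)]]; b+=[x,y]
s,r,*_=np.linalg.lstsq(np.array(A),np.array(b),rcond=None)
print("axis",s[:2].round(4),"R",np.hypot(*s[2:]),"X",(s[2:]/np.hypot(*s[2:])).round(4),"res",r)
X=s[2:]/np.hypot(*s[2:])
for nm,p,q in(("bar",(118,345),(555,235)),("flange outer",(58,362),(605,232)),("bush",(228,315),(432,238))):
    tp=onplane(T,c(p,(355,200)),.078)[0]; sp=onplane(S,c(q,(165,205)),.078)[0]
    for v in(tp,sp): w=v[:2]-s[:2]; print(nm,v.round(4),"rel sel x,y",(w@X).round(4),(w@[-X[1],X[0]]).round(4))
for nm,p in(("corner",(340,512)),("corner2",(205,95))):
    v=onplane(T,c(p,(355,200)),.11)[0]; w=v[:2]-s[:2]; print(nm,v.round(4),(w@X).round(4),(w@[-X[1],X[0]]).round(4))
togo([*s[:2],.23],X)
E
```

```text
axis [ 0.572  -0.1411] R 0.03669072346484305 X [ 0.291  -0.9567] res [5.1418362e-07]
bar [ 0.5399 -0.0342  0.078 ] rel sel x,y -0.1116 0.0003
bar [ 0.5404 -0.0308  0.078 ] rel sel x,y -0.1147 0.0018
flange outer [ 0.5345 -0.0154  0.078 ] rel sel x,y -0.1312 0.0007
flange outer [ 0.5357 -0.0143  0.078 ] rel sel x,y -0.1319 0.0021
bush [ 0.5493 -0.0688  0.078 ] rel sel x,y -0.0758 -0.0007
bush [ 0.5504 -0.0719  0.078 ] rel sel x,y -0.0725 -0.0006
corner [ 0.487  -0.0972  0.11  ] -0.0668 -0.0686
corner2 [ 0.6137 -0.0575  0.11  ] -0.0678 0.0642
pos [0.2719 0.6176 0.1847] shift tool [-0.5804 -0.5734 -0.045 ] turn [-5.000e-04  2.000e-04  8.607e-01] q7 -0.082 F [-0.6  0.5  0.4] clk 0.3
```

```bash
Z='[0,0,0]'
python3 -m handwheel '[[1,[0,0,-0.04],[0,0,0]],[1,[-0.029,-0.0287,0],[0,0,0]],[1,[-0.029,-0.0287,0],[0,0,0]],[1,[-0.029,-0.0287,0],[0,0,0]],[1,[-0.029,-0.0287,0],[0,0,0]]]' 40
python3 -m handwheel '[[1,[-0.029,-0.0287,0],[0,0,0]],[1,[-0.029,-0.0287,0],[0,0,0]],[1,[-0.029,-0.0287,0],[0,0,0]],[1,[-0.029,-0.0287,0],[0,0,0]],[1,[-0.029,-0.0287,0],[0,0,0]]]'
python3 -m handwheel '[[1,[-0.029,-0.0287,0],[0,0,0]],[1,[-0.029,-0.0287,0],[0,0,0]],[1,[-0.029,-0.0287,0],[0,0,0]],[1,[-0.029,-0.0287,0],[0,0,0]],[1,[-0.029,-0.0287,0],[0,0,0]]]'
python3 -c "from h import *; togo([.572,-.1411,.2],[.291,-.9567])"
```

```text
clock: 0.72
tool_pos: [0.3323, 0.4643, 0.2251]
orientation: [0.646, 3.074, 0.001]
ft_force: [0.9, 0.6, 0.8]
grip_width: 0.0865
grasp_force: 0.0
clock: 1.13
tool_pos: [0.4071, 0.2743, 0.2253]
orientation: [0.647, 3.074, 0.001]
ft_force: [0.9, -0.4, -0.0]
grip_width: 0.0872
grasp_force: 0.0
clock: 1.55
tool_pos: [0.4819, 0.0845, 0.2254]
orientation: [0.646, 3.074, 0.001]
ft_force: [0.6, 1.2, -0.7]
grip_width: 0.087
grasp_force: 0.0
pos [0.4819 0.0845 0.2254] shift tool [-0.1733 -0.1703  0.0253] turn [0.001  0.     0.8609] q7 0.938 F [ 0.6  1.2 -0.7] clk 1.55
```

q7 would run near its limit that way; I'll take the half-turn-equivalent grasp (turn −2.28).

```bash
python3 -m handwheel '[[1,[-0.0289,-0.0284,0],[0,0,0]],[1,[-0.0289,-0.0284,0],[0,0,0]],[1,[-0.0289,-0.0284,0],[0,0,0]],[1,[-0.0289,-0.0284,0],[0,0,0]],[1,[-0.0289,-0.0284,0],[0,0,0]]]' >/dev/null
python3 -m handwheel '[[1,[-0.0289,-0.0284,0],[0,0,0]],[1,[0,0,0],[0,0,-0.12]],[1,[0,0,0],[0,0,-0.12]],[1,[0,0,0],[0,0,-0.12]],[1,[0,0,0],[0,0,-0.12]]]' >/dev/null
python3 -m handwheel '[[1,[0,0,0],[0,0,-0.12]],[1,[0,0,0],[0,0,-0.12]],[1,[0,0,0],[0,0,-0.12]],[1,[0,0,0],[0,0,-0.12]],[1,[0,0,0],[0,0,-0.12]]]' >/dev/null
python3 -m handwheel '[[1,[0,0,0],[0,0,-0.12]],[1,[0,0,0],[0,0,-0.12]],[1,[0,0,0],[0,0,-0.12]],[1,[0,0,0],[0,0,-0.12]],[1,[0,0,0],[0,0,-0.12]]]' >/dev/null
python3 -m handwheel '[[1,[0,0,0],[0,0,-0.12]],[1,[0,0,0],[0,0,-0.12]],[1,[0,0,0],[0,0,-0.12]],[1,[0,0,0],[0,0,-0.12]],[1,[0,0,0],[0,0,-0.12]]]' >/dev/null
python3 -c "from h import *; togo([.572,-.1411,.121],[.291,-.9567])"
```

```text
pos [ 0.5674 -0.1361  0.2073] shift tool [ 0.0042 -0.0084  0.0861] turn [ 0.0439 -0.0009 -0.3177] q7 2.66 F [-19.   94.3  95.9] clk 3.63
```

The turn ran joint 7 up instead (sign opposite) to its stop; look at the state before undoing.

Run:
```python
from h import *
s=bot.get_state()
for k in("qpos","joint_vel","joint_torque","ft_force","ft_torque","orientation","tool_pos"): print(k,s[k].round(3))
f=bot.grab_frame("scene"); cv2.imwrite("pics/s1.png",f["img"][:,:,::-1])
```

```text
qpos [ 1.024  0.722 -1.386  1.651  0.708  1.43   2.66 ]
joint_vel [ 0.121  0.786 -0.08  -0.149  0.497  0.508 -0.03 ]
joint_torque [ 20.481 -43.512 -27.297 -21.03    1.55    0.045  -0.422]
ft_force [-18.999  94.336  95.866]
ft_torque [6.622 0.222 0.917]
orientation [ 2.171 -2.221 -0.039]
tool_pos [ 0.567 -0.136  0.207]
```

View pics/s1.png

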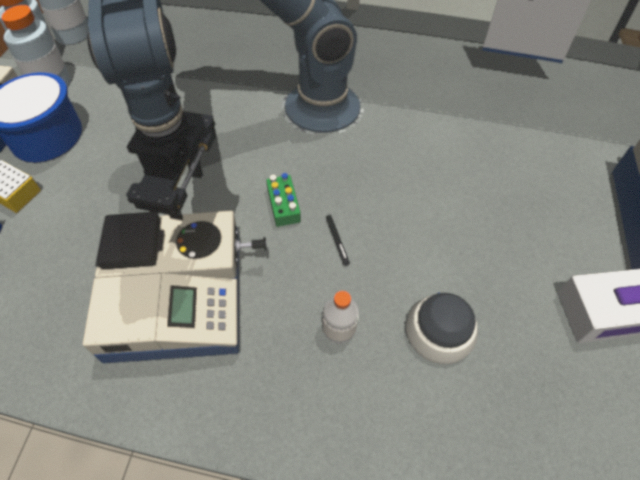

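The picture shows the gripper over the selector, bench objects undisturbed, elbow swung far out with joints 3 and 7 at their limits. I'll back off by turning the other way, slowly, watching the forces.

```bash
python3 -m handwheel '[[1,[0,0,0],[0,0,0.02]],[1,[0,0,0],[0,0,0.05]],[1,[0,0,0],[0,0,0.08]],[1,[0,0,0],[0,0,0.08]],[1,[0,0,0],[0,0,0.08]]]'
python3 -c "from h import *; togo([.572,-.1411,.2],[.291,-.9567]); print(bot.get_state()['qpos'].round(2))"
```

```text
clock: 4.1
tool_pos: [0.5684, -0.1312, 0.2085]
orientation: [1.804, -2.527, -0.028]
ft_force: [-0.2, 0.5, -0.4]
grip_width: 0.087
grasp_force: 0.0
pos [ 0.5684 -0.1312  0.2085] shift tool [ 0.008  -0.0069  0.0084] turn [ 0.0408 -0.0073 -0.6257] q7 2.391 F [-0.2  0.5 -0.4] clk 4.1
[ 1.    0.67 -1.32  1.65  0.65  1.39  2.39]
```

```bash
python3 -m handwheel '[[1,[0,0,-0.005],[0,0,0.1]],[1,[0,0,0],[0,0,0.1]],[1,[0,0,0],[0,0,0.1]],[1,[0,0,0],[0,0,0.1]],[1,[0,0,0],[0,0,0.1]]]' | grep force
python3 -m handwheel '[[1,[0,0,0],[0,0,0.1]],[1,[0,0,0],[0,0,0.1]],[1,[0,0,0],[0,0,0.1]],[1,[0,0,0],[0,0,0.1]],[1,[0,0,0],[0,0,0.1]]]' | grep force
python3 -m handwheel '[[1,[0,0,0],[0,0,0.1]],[1,[0,0,0],[0,0,0.1]],[1,[0,0,0],[0,0,0.1]],[1,[0,0,0],[0,0,0.1]],[1,[0,0,0],[0,0,0.1]]]' | grep force
python3 -m handwheel '[[1,[0,0,0],[0,0,0.1]],[1,[0,0,0],[0,0,0.1]],[1,[0,0,0],[0,0,0.1]],[1,[0,0,0],[0,0,0.1]],[1,[0,0,0],[0,0,0.1]]]' | grep force
python3 -c "from h import *; togo([.572,-.1411,.16],[.291,-.9567]); print(bot.get_state()['qpos'].round(2))"
```

```text
ft_force: [-0.2, 0.3, -0.3]
grasp_force: 0.0
ft_force: [0.4, 0.5, 0.6]
grasp_force: 0.0
ft_force: [0.0, 0.3, 0.5]
grasp_force: 0.0
ft_force: [-0.4, -1.6, -0.5]
grasp_force: 0.0
pos [ 0.5687 -0.1309  0.2136] shift tool [-0.0107 -0.0034  0.0535] turn [-0.0377 -0.0151  0.5153] q7 0.65 F [-0.4 -1.6 -0.5] clk 5.77
[ 0.77  0.44 -0.85  1.66  0.35  1.24  0.65]
```

Good: joint 7 and the elbow are back in range.

```bash
python3 -m handwheel '[[1,[-0.005,-0.002,0],[0,0,0.103]],[1,[-0.005,-0.001,0],[0,0,0.103]],[1,[0,0,0],[0,0,0.103]],[1,[0,0,0],[0,0,0.103]],[1,[0,0,0],[0,0,0.103]]]' | grep force
python3 -m handwheel '[[1,[0,0,0],[-0.0377,-0.0151,0]],[1,[0,0,0],[0,0,0]]]' | grep force
python3 -c "
from h import *; togo([.572,-.1411,.121],[.291,-.9567]); print(bot.get_state()['qpos'].round(2))
f=bot.grab_frame('top'); cv2.imwrite('pics/t2.png',cv2.resize(f['img'][180:300,340:500,::-1],None,fx=5,fy=5,interpolation=cv2.INTER_CUBIC))"
```

```text
ft_force: [-0.7, -0.2, 0.3]
grasp_force: 0.0
ft_force: [-0.2, -0.4, -0.2]
grasp_force: 0.0
pos [ 0.5725 -0.1402  0.2134] shift tool [ 0.0003 -0.0005  0.0924] turn [-0.0028  0.0106  0.0059] q7 0.206 F [-0.2 -0.4 -0.2] clk 6.35
[ 0.72  0.4  -0.74  1.68  0.3   1.18  0.21]
```

```bash
python3 -m handwheel '[[0,[0,0,0.03],[0,0.0106,0.006]],[0,[0,0,0.03],[0,0,0]],[0,[0,0,0.018],[0,0,0]],[0,[0,0,0.014],[0,0,0]],[0,[0,0,0],[0,0,0]]]'
python3 -m handwheel '[[-1,[0,0,0],[0,0,0]],[-1,[0,0,0],[0,0,0]],[-1,[0,0,0],[0,0,0]],[-1,[0,0,0],[0,0,0]],[-1,[0,0,0],[0,0,0]]]' 40
python3 -c "from h import *; togo([.572,-.1411,.121],[.291,-.9567])"
```

```text
clock: 6.82
tool_pos: [0.5706, -0.142, 0.1172]
orientation: [-1.867, -2.515, 0.008]
ft_force: [-0.8, -0.3, 0.4]
grip_width: 0.0616
grasp_force: 0.0
clock: 7.23
tool_pos: [0.5729, -0.1433, 0.1205]
orientation: [-1.873, -2.518, 0.005]
ft_force: [0.4, -0.8, -0.2]
grip_width: 0.0284
grasp_force: 0.0
pos [ 0.5729 -0.1433  0.1205] shift tool [ 0.0024 -0.0002 -0.0005] turn [-0.0043 -0.0007 -0.0036] q7 0.144 F [ 0.4 -0.8 -0.2] clk 7.23
```

```bash
python3 -m handwheel '[[-1,[0.002,0,0],[0,0,0]],[-1,[0,0,0],[0,0,0]],[-1,[0,0,0],[0,0,0]],[-1,[0,0,0],[0,0,0]],[-1,[0,0,0],[0,0,0]]]' 40
python3 -c "from h import *; togo([.572,-.1411,.121],[.291,-.9567])"
```

```text
clock: 7.65
tool_pos: [0.5717, -0.1415, 0.1195]
orientation: [-1.872, -2.517, 0.006]
ft_force: [-0.2, 0.5, -0.1]
grip_width: 0.0017
grasp_force: 0.0
pos [ 0.5717 -0.1415  0.1195] shift tool [ 0.0003  0.0004 -0.0015] turn [-0.0057 -0.0017 -0.0036] q7 0.141 F [-0.2  0.5 -0.1] clk 7.65
```

The fingers closed to nothing — look.

Run:
```python
from h import *
T=bot.grab_frame("top");S=bot.grab_frame("scene")
p=bot.get_state()["tool_pos"]
print(proj(T,p),proj(S,p),proj(T,[.572,-.1411,.133]),proj(S,[.572,-.1411,.133]))
a=cv2.resize(T["img"][190:290,370:470],None,fx=4,fy=4,interpolation=cv2.INTER_CUBIC)
b=cv2.resize(S["img"][180:280,145:245],None,fx=4,fy=4,interpolation=cv2.INTER_CUBIC)
cv2.imwrite("pics/g1.png",np.hstack([a,b])[:,:,::-1])
```

```text
[[436.19868338 238.27268736]] [[197.7147516  235.91482963]] [[437.74132294 237.2639943 ]] [[196.48921916 232.17193784]]
```

View pics/g1.png

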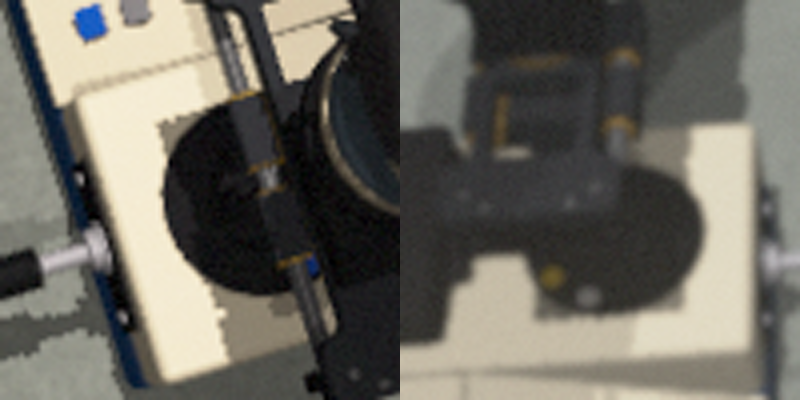

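Run:
```python
from h import *
s=bot.get_state(); print({k:np.round(s[k],3) for k in("clock","grip_width","grasp_force","ft_force","tool_pos","qpos")})
T=bot.grab_frame("top");S=bot.grab_frame("scene")
def e(i): return np.clip(255*(cv2.resize(i,None,fx=7,fy=7,interpolation=cv2.INTER_CUBIC)/255.)**.4,0,255).astype(np.uint8)
cv2.imwrite("pics/g2.png",np.hstack([e(T["img"][205:270,405:461]),e(S["img"][200:265,165:221])])[:,:,::-1])
```

```text
{'clock': np.float64(7.75), 'grip_width': np.float64(0.001), 'grasp_force': np.float64(0.0), 'ft_force': array([-0.016,  0.066,  0.151]), 'tool_pos': array([ 0.572, -0.141,  0.119]), 'qpos': array([ 0.686,  0.49 , -0.696,  1.779,  0.364,  1.011,  0.141])}
```

View pics/g2.png

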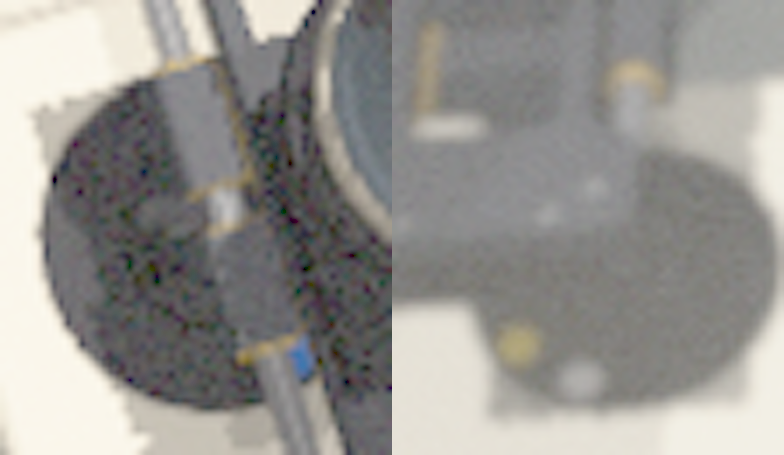

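Fingers met nothing although the TCP reads over the axis. I'll open, lift and back off to see the selector clearly.

```bash
python3 -m handwheel '[[1,[0,0,0],[0,0,0]],[1,[0,0,0],[0,0,0]],[1,[0,0,0],[0,0,0]],[1,[0,0,-0.03],[0,0,0]],[1,[0,0,-0.035],[0,0,0]]]'
python3 -m handwheel '[[1,[0,0,-0.035],[0,0,0]],[1,[0.035,0,0],[0,0,0]],[1,[0.035,0,0],[0,0,0]],[1,[0.035,0,0],[0,0,0]],[1,[0,0,0],[0,0,0]]]'
python3 - <<'E'
from h import *
T=bot.grab_frame("top");S=bot.grab_frame("scene")
p=bot.get_state()["tool_pos"]
print(p,proj(T,p),proj(S,p))
for z in(.112,.117,.141): print(z,proj(T,[.572,-.1411,z]),proj(S,[.572,-.1411,z]))
def e(i,k): return np.clip(255*(cv2.resize(i,None,fx=k,fy=k,interpolation=cv2.INTER_CUBIC)/255.)**.5,0,255).astype(np.uint8)
cv2.imwrite("pics/g3.png",np.hstack([e(T["img"][180:300,360:480],3.3),e(S["img"][180:300,160:280],3.3)])[:,:,::-1])
E
```

```text
clock: 8.27
tool_pos: [0.5698, -0.1414, 0.1827]
orientation: [-1.868, -2.512, 0.009]
ft_force: [0.9, -0.4, 1.0]
grip_width: 0.0261
grasp_force: 0.0
clock: 8.68
tool_pos: [0.5401, -0.0322, 0.2209]
orientation: [-1.857, -2.526, 0.002]
ft_force: [0.2, 0.8, 0.6]
grip_width: 0.059
grasp_force: 0.0
[ 0.54189221 -0.03922133  0.22020792] [[388.56414942 249.36026034]] [[245.41905916 200.92032022]]
0.112 [[435.03936303 238.58141168]] [[198.58585392 238.1791479 ]]
0.117 [[435.67265057 238.27266453]] [[198.09318883 236.76865467]]
0.141 [[438.80043671 236.74750133]] [[195.67119899 229.8249196 ]]
```

View pics/g3.png

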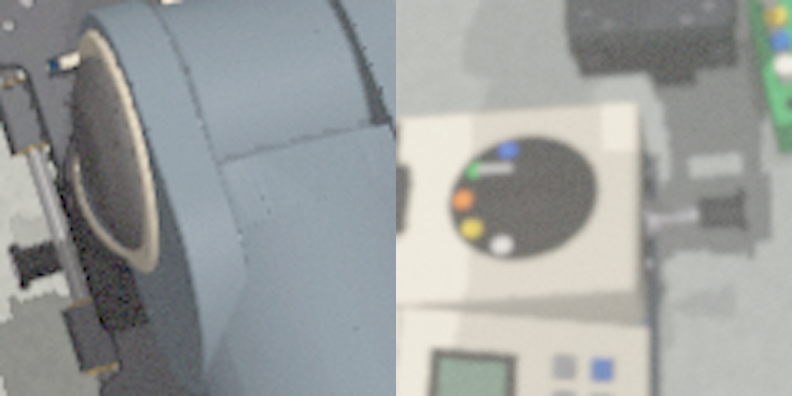

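The selector is untouched, still at orange (scene pointer line unchanged), and both views agree on its place. I'll probe with closed fingers onto the bar to find the true contact height.

```bash
python3 -m handwheel '[[-1,[-0.035,0,0],[0,0,0]],[-1,[-0.035,0,0],[0,0,0]],[-1,[-0.03,0,0],[0,0,0]],[-1,[-0.005,0,0],[0,0,0]],[-1,[0,0,0.01],[0,0,0]]]' 40 >/dev/null
python3 -m handwheel '[[-1,[0,0,0.02],[0,0,0]],[-1,[0,0,0.02],[0,0,0]],[-1,[0,0,0],[0,0,0]],[-1,[0,0,0],[0,0,0]]]'
python3 -c "from h import *; togo([.572,-.1411,.15],[.291,-.9567])"
```

```text
clock: 9.53
tool_pos: [0.5709, -0.1405, 0.1683]
orientation: [-1.869, -2.516, 0.007]
ft_force: [-0.2, 1.0, 0.7]
grip_width: 0.0234
grasp_force: 0.0
pos [ 0.5709 -0.1405  0.1683] shift tool [-0.0009  0.001   0.0183] turn [-0.0081 -0.0036 -0.0024] q7 0.179 F [-0.2  1.   0.7] clk 9.53
```

```bash
python3 -m handwheel '[[-1,[0,0,0.008],[0,0,0]],[-1,[0,0,0.008],[0,0,0]],[-1,[0,0,0],[0,0,0]],[-1,[0,0,0.004],[0,0,0]]]' | egrep 'pos|force'
python3 -m handwheel '[[-1,[0,0,0.004],[0,0,0]],[-1,[0,0,0],[0,0,0]]]'| egrep 'pos|force'
python3 -m handwheel '[[-1,[0,0,0.003],[0,0,0]],[-1,[0,0,0],[0,0,0]]]'| egrep 'pos|ft_|width'
python3 -m handwheel '[[-1,[0,0,0.003],[0,0,0]],[-1,[0,0,0],[0,0,0]]]'| egrep 'pos|ft_|width'
```

```text
tool_pos: [0.5723, -0.1413, 0.15]
ft_force: [-0.2, 0.2, 0.4]
grasp_force: 0.0
tool_pos: [0.5715, -0.1414, 0.1449]
ft_force: [-0.6, -0.2, -0.2]
grasp_force: 0.0
tool_pos: [0.5717, -0.1414, 0.1422]
ft_force: [0.1, -0.8, 0.5]
grip_width: 0.0001
tool_pos: [0.5716, -0.1414, 0.1391]
ft_force: [-0.2, -0.5, 0.1]
grip_width: 0.0005
```

```bash
python3 -m handwheel '[[-1,[0,0,0.003],[0,0,0]],[-1,[0,0,0],[0,0,0]]]'| egrep 'pos|ft_|width'
python3 -m handwheel '[[-1,[0,0,0.003],[0,0,0]],[-1,[0,0,0],[0,0,0]]]'| egrep 'pos|ft_|width'
python3 -m handwheel '[[-1,[0,0,0.003],[0,0,0]],[-1,[0,0,0],[0,0,0]]]'| egrep 'pos|ft_|width'
```

```text
tool_pos: [0.5715, -0.1414, 0.136]
ft_force: [-0.1, -0.1, -0.0]
grip_width: 0.0003
tool_pos: [0.5715, -0.1414, 0.133]
ft_force: [-0.9, 0.0, 0.1]
grip_width: 0.0003
tool_pos: [0.5715, -0.1414, 0.13]
ft_force: [-0.0, 0.2, -0.4]
grip_width: 0.0006
```

No contact at 130 mm height, mid-bar: so the fingertip isn't where the reading says, relative to the cameras. I'll check the fingertip against the images over clear bench.

```bash
python3 -m handwheel '[[-1,[0,0,-0.03],[0,0,0]],[-1,[0,0,-0.03],[0,0,0]],[-1,[0.04,0,0],[0,0,0]],[-1,[0.04,0,0],[0,0,0]],[-1,[0.04,0,0],[0,0,0]]]'>/dev/null
python3 -m handwheel '[[-1,[0.04,0,0],[0,0,0]],[-1,[0.03,0,0],[0,0,0]],[-1,[0,0,0],[0,0,0]],[-1,[0,0,0],[0,0,0]]]'
python3 - <<'E'
from h import *
T=bot.grab_frame("top");S=bot.grab_frame("scene")
s=bot.get_state();p=s["tool_pos"];R=Ro.from_rotvec(s["orientation"])
ims=[]
for f,n in((T,"top"),(S,"scene")):
    pts=proj(f,[p,p+R.apply([0,0,-.019]),p+R.apply([0,0,-.07])]); print(n,p,pts.round(1).tolist())
    u,v=pts[0].astype(int); x0,y0=max(0,u-60),max(0,v-75); print("crop",x0,y0)
    i=f["img"][y0:y0+120,x0:x0+120]; ims.append(np.clip(255*(cv2.resize(i,(400,400),interpolation=cv2.INTER_CUBIC)/255.)**.6,0,255).astype(np.uint8))
cv2.imwrite("pics/g4.png",np.hstack(ims)[:,:,::-1])
E
```

```text
clock: 11.62
tool_pos: [0.5171, 0.0426, 0.1913]
orientation: [-1.867, -2.522, 0.005]
ft_force: [0.5, -0.3, 0.8]
grip_width: 0.0008
grasp_force: 0.0
top [0.51783448 0.03952234 0.19077211] [[338.8, 265.3], [339.5, 264.5], [341.5, 262.1]]
crop 278 190
scene [0.51783448 0.03952234 0.19077211] [[291.2, 207.7], [290.8, 201.4], [289.7, 183.4]]
crop 231 132
```

View pics/g4.png

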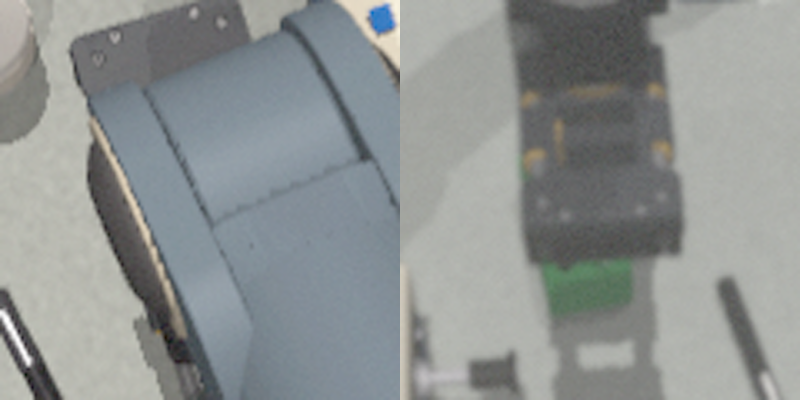

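The scene view shows the hand against the bench; its four plate screws appear in both views (top crop (97,60),(115,37),(193,12),(221,22); scene crop (662,200),(640,208),(565,215),(543,203)). Triangulating them tells where the hand really is.

Run:
```python
from h import *
T=bot.grab_frame("top");S=bot.grab_frame("scene")
s=bot.get_state();p=s["tool_pos"];R=Ro.from_rotvec(s["orientation"])
a=np.array([(97,60),(115,37),(193,12),(221,22)])*.3+[278,190]
b=(np.array([(662,200),(640,208),(565,215),(543,203)])-[400,0])*.3+[231,132]
ca,ra=ray(T,a); cb,rb=ray(S,b)
for x,y in zip(ra,rb):
    k=np.linalg.lstsq(np.c_[x,-y],cb-ca,rcond=None)[0]; A=ca+k[0]*x;B=cb+k[1]*y; m=(A+B)/2
    print(m.round(4),"miss",np.linalg.norm(A-B).round(4),"tool frame",R.inv().apply(m-p).round(4))
print(p)
```

```text
[0.5896 0.0918 0.3342] miss 0.0014 tool frame [ 0.0305  0.0829 -0.144 ]
[0.599  0.0839 0.3375] miss 0.0021 tool frame [ 0.0203  0.0896 -0.1474]
[0.6099 0.0511 0.3372] miss 0.0017 tool frame [-0.0142  0.0907 -0.1472]
[0.6055 0.0395 0.3377] miss 0.0013 tool frame [-0.0241  0.0832 -0.1476]
[0.51796342 0.03890254 0.19063119]
```

Laterally the hand is where it should be (x centre +3 mm), so the doubt is in height. Probe down on the bar further, in small steps.

```bash
python3 -m handwheel '[[-1,[-0.04,0,0],[0,0,0]],[-1,[-0.04,0,0],[0,0,0]],[-1,[-0.04,0,0],[0,0,0]],[-1,[-0.04,0,0],[0,0,0]],[-1,[-0.03,0,0],[0,0,0]]]'>/dev/null
python3 -m handwheel '[[-1,[0,0,0.03],[0,0,0]],[-1,[0,0,0.02],[0,0,0]],[-1,[0,0,0.01],[0,0,0]],[-1,[0,0,0],[0,0,0]]]'| egrep 'pos|ft_|width'
python3 -m handwheel '[[-1,[0,0,0.004],[0,0,0]],[-1,[0,0,0],[0,0,0]]]'| egrep 'pos|ft_|width'
python3 -m handwheel '[[-1,[0,0,0.004],[0,0,0]],[-1,[0,0,0],[0,0,0]]]'| egrep 'pos|ft_|width'
python3 -m handwheel '[[-1,[0,0,0.002],[0,0,0]],[-1,[0,0,0],[0,0,0]]]'| egrep 'pos|ft_|width'
```

```text
tool_pos: [0.5698, -0.1424, 0.1278]
ft_force: [-0.5, 0.6, 0.4]
grip_width: 0.0003
tool_pos: [0.5723, -0.1413, 0.1271]
ft_force: [-0.4, -0.1, 0.6]
grip_width: 0.0004
tool_pos: [0.5721, -0.1413, 0.123]
ft_force: [-0.4, 0.6, -0.0]
grip_width: 0.0007
tool_pos: [0.5718, -0.1414, 0.1207]
ft_force: [0.4, -0.3, -0.1]
grip_width: 0.0004
```

```bash
python3 -m handwheel '[[-1,[0,0,0.002],[0,0,0]],[-1,[0,0,0],[0,0,0]]]'| egrep 'pos|ft_'
python3 -m handwheel '[[-1,[0,0,0.002],[0,0,0]],[-1,[0,0,0],[0,0,0]]]'| egrep 'pos|ft_'
python3 -m handwheel '[[-1,[0,0,0.002],[0,0,0]],[-1,[0,0,0],[0,0,0]]]'| egrep 'pos|ft_'
python3 -m handwheel '[[-1,[0,0,0.002],[0,0,0]],[-1,[0,0,0],[0,0,0]]]'| egrep 'pos|ft_'
```

```text
tool_pos: [0.5716, -0.1414, 0.1184]
ft_force: [-0.1, -0.1, -0.1]
tool_pos: [0.5715, -0.1414, 0.1162]
ft_force: [-0.0, -0.3, 0.4]
tool_pos: [0.5715, -0.1414, 0.1142]
ft_force: [0.3, -0.4, -0.3]
tool_pos: [0.5715, -0.1414, 0.1122]
ft_force: [-0.5, -0.9, 0.5]
```

Below the skirt top with no contact: the reading's height is indeed off. Continue carefully.

```bash
python3 -m handwheel '[[-1,[0,0,0.003],[0,0,0]],[-1,[0,0,0],[0,0,0]]]'| egrep 'pos|ft_'
python3 -m handwheel '[[-1,[0,0,0.003],[0,0,0]],[-1,[0,0,0],[0,0,0]]]'| egrep 'pos|ft_'
python3 -m handwheel '[[-1,[0,0,0.003],[0,0,0]],[-1,[0,0,0],[0,0,0]]]'| egrep 'pos|ft_'
python3 -c "from h import *; togo([.572,-.1411,.1],[.291,-.9567])"
```

```text
tool_pos: [0.5713, -0.1414, 0.109]
ft_force: [0.4, 0.4, -0.1]
tool_pos: [0.5713, -0.1414, 0.106]
ft_force: [0.9, 1.3, 0.4]
tool_pos: [0.5721, -0.1414, 0.104]
ft_force: [-0.9, 0.6, 2.5]
pos [ 0.5721 -0.1414  0.104 ] shift tool [0.0003 0.0001 0.004 ] turn [-0.0051 -0.0012 -0.0035] q7 0.129 F [-0.9  0.6  2.5] clk 14.23
```

Contact at reported z≈0.1045 against a bar top at 0.141: the reading is ~36.5 mm low, matching the picture. Regrasp at reported z≈0.086.

```bash
python3 -m handwheel '[[0,[0,0,-0.02],[0,0,0]],[0,[0,0,0],[0,0,0]],[0,[0,0,0],[0,0,0]],[0,[0,0,0],[0,0,0]],[0,[0,0,0],[0,0,0]]]' 40| egrep 'pos|ft_|wid'
python3 -m handwheel '[[0,[0,0,0],[0,0,0]],[0,[0,0,0.015],[0,0,0]],[0,[0,0,0.012],[0,0,0]],[0,[0,0,0.006],[0,0,0]],[0,[0,0,0.004],[0,0,0]]]'| egrep 'pos|ft_|wid'
python3 -m handwheel '[[-1,[0,0,0],[0,0,0]],[-1,[0,0,0],[0,0,0]],[-1,[0,0,0],[0,0,0]],[-1,[0,0,0],[0,0,0]],[-1,[0,0,0],[0,0,0]]]' 40
python3 -c "from h import *; togo([.572,-.1411,.085],[.291,-.9567])"
```

```text
tool_pos: [0.5711, -0.1414, 0.1227]
ft_force: [0.3, -0.2, 0.2]
grip_width: 0.0261
tool_pos: [0.5705, -0.1413, 0.0849]
ft_force: [0.5, -0.6, 0.2]
grip_width: 0.0429
clock: 15.48
tool_pos: [0.5719, -0.1415, 0.0871]
orientation: [-1.873, -2.518, 0.005]
ft_force: [-0.5, -0.3, -0.5]
grip_width: 0.0178
grasp_force: 0.0
pos [ 0.5719 -0.1415  0.0871] shift tool [0.0003 0.0002 0.0021] turn [-0.0049 -0.0011 -0.0036] q7 0.115 F [-0.5 -0.3 -0.5] clk 15.48
```

```bash
python3 -m handwheel '[[-1,[0,0,0],[0,0,0]],[-1,[0,0,0],[0,0,0]],[-1,[0,0,0],[0,0,0]]]'
```

```text
clock: 15.73
tool_pos: [0.5715, -0.1415, 0.087]
orientation: [-1.872, -2.517, 0.006]
ft_force: [-1.8, 0.3, 3.1]
grip_width: 0.0135
grasp_force: 40.0
```

Bar gripped (13.5 mm, 40 N). Turn clockwise 0.63 rad (+tool z).

```bash
python3 -m handwheel '[[-1,[0,0,0],[0,0,0.07]],[-1,[0,0,0],[0,0,0.07]],[-1,[0,0,0],[0,0,0.07]],[-1,[0,0,0],[0,0,0.07]],[-1,[0,0,0],[0,0,0.07]]]'
python3 -m handwheel '[[-1,[0,0,0],[0,0,0.07]],[-1,[0,0,0],[0,0,0.07]],[-1,[0,0,0],[0,0,0.07]],[-1,[0,0,0],[0,0,0.07]],[-1,[0,0,0],[0,0,0]]]'
python3 -c "
from h import *; togo([.572,-.1411,.085],[.291,-.9567]); s=bot.get_state(); print(s['ft_torque'].round(2), s['grasp_force'],s['grip_width'])"
```

```text
clock: 16.15
tool_pos: [0.5714, -0.1416, 0.087]
orientation: [-2.286, -2.15, 0.008]
ft_force: [-1.4, 0.1, 3.3]
grip_width: 0.0137
grasp_force: 40.0
clock: 16.57
tool_pos: [0.5714, -0.1416, 0.0869]
orientation: [-2.562, -1.813, 0.009]
ft_force: [-1.7, 0.4, 4.1]
grip_width: 0.0136
grasp_force: 40.0
pos [ 0.5714 -0.1416  0.0869] shift tool [0.0007 0.0005 0.0019] turn [-0.0063  0.001  -0.6346] q7 -0.436 F [-1.7  0.4  4.1] clk 16.57
[-0.1   0.46  0.08] 40.00589668750763 0.013641189766041662
```

```bash
python3 -m handwheel '[[0,[0,0,0],[0,0,0]],[0,[0,0,0],[0,0,0]],[0,[0,0,0],[0,0,0]],[0,[0,0,-0.02],[0,0,0]],[0,[0,0,-0.03],[0,0,0]]]'|egrep 'pos|ft_|wid'
python3 -m handwheel '[[0,[0,0,-0.02],[0,0,-0.106]],[0,[0,0,0],[0,0,-0.106]],[0,[0,0,0],[0,0,-0.106]],[0,[0,0,0],[0,0,-0.106]],[0,[0,0,0],[0,0,-0.106]]]'>/dev/null
python3 -m handwheel '[[0,[0,0,0],[0,0,-0.105]],[0,[0.035,0,0],[0,0,0]],[0,[0.035,0,0],[0,0,0]],[0,[0.035,0,0],[0,0,0]],[0,[0.008,0,0],[0,0,0]]]'>/dev/null
python3 -m handwheel '[[0,[0,0,0],[0,0,0]],[0,[0,0,0],[0,0,0]]]'|egrep 'wid'
python3 - <<'E'
from h import *
S=bot.grab_frame("scene")
togo([.5398,-.0328,.023],[.291,-.9567])
im=S["img"]
ca=proj(S,[.572,-.1411,.141])[0]
# white pointer line: bright low-saturation pixels on the dial
hsv=cv2.cvtColor(im,cv2.COLOR_RGB2HSV); m=np.zeros(im.shape[:2],np.uint8); m[222:260,174:222]=cv2.inRange(hsv,(0,0,110),(180,75,255))[222:260,174:222]
n,l,st,ce=cv2.connectedComponentsWithStats(m); 
for a,c in zip(st[1:],ce[1:]):
    if a[4]<150:
        w=onplane(S,c,.141)[0]-[.572,-.1411,.141]; d=w[:2]; X=np.array([.291,-.9567]);Y=np.array([.9567,.291])
        print(a,c.round(1),d.round(4),"selector angle",(1.2566+np.arctan2(-(d@Y),d@X)).round(2),"r",np.hypot(*d).round(3))
cv2.imwrite("pics/g5.png",cv2.resize(im[190:290,160:290,::-1],None,fx=6,fy=6,interpolation=cv2.INTER_CUBIC))
E
```

```text
tool_pos: [0.5693, -0.1412, 0.1339]
ft_force: [0.5, -0.6, -0.2]
grip_width: 0.0386
grip_width: 0.0435
pos [ 0.5394 -0.035   0.1566] shift tool [0.0019 0.0018 0.1336] turn [-0.0057 -0.0008  0.0001] q7 0.011 F [-0.4 -0.4 -0.3] clk 18.03
```

View pics/g5.png

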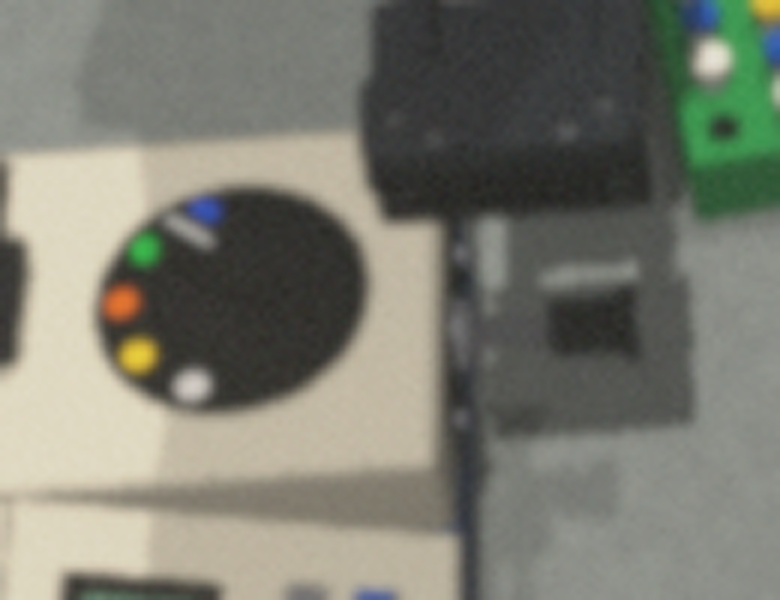

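The white line now runs crop (168,215)–(215,245), between green and blue as seen with parallax (it is 30 mm above the dots). Check its angle by code, then go down to the knob.

```bash
python3 - <<'E'
from h import *
S=bot.grab_frame("scene"); X=np.array([.291,-.9567]);Y=np.array([.9567,.291])
for n,a,b in(("before",(184.2,231.3),(195.8,230.8)),("now",(188,225.8),(195.8,230.8))):
    p=onplane(S,[a,b],.141)[:,:2]; d=p[0]-p[1]; print(n,(1.2566+np.arctan2(-(d@Y),d@X)).round(3),np.hypot(*d))
togo([.5398,-.0328,.0225],X)
E
python3 -m handwheel '[[0,[0.0019,0.0018,0.03],[0,0,0]],[0,[0,0,0.03],[0,0,0]],[0,[0,0,0.02],[0,0,0]],[0,[0,0,0.01],[0,0,0]],[0,[0,0,0.01],[0,0,0]]]'|egrep 'pos|ft_|wid'
python3 -m handwheel '[[0,[0,0,0.01],[0,0,0]],[0,[0,0,0.01],[0,0,0]],[0,[0,0,0.008],[0,0,0]],[0,[0,0,0.006],[0,0,0]],[0,[0,0,0],[0,0,0]]]'|egrep 'pos|ft_|wid'
python3 -c "from h import *; togo([.5398,-.0328,.0225],[.291,-.9567])"
```

```text
before 1.292 0.022688722979941314
now 1.956 0.020913007622106714
pos [ 0.5395 -0.0354  0.1565] shift tool [0.0023 0.0019 0.134 ] turn [-0.0058 -0.0011 -0.0012] q7 0.011 F [-0.3 -1.4  0.4] clk 18.08
tool_pos: [0.5396, -0.0325, 0.0555]
ft_force: [0.5, -0.3, 0.6]
grip_width: 0.0438
tool_pos: [0.5387, -0.0311, 0.0217]
ft_force: [0.4, -0.1, 0.5]
grip_width: 0.0433
pos [ 0.5387 -0.0311  0.0217] shift tool [-0.0019  0.0006 -0.0008] turn [-0.0072 -0.0021  0.0015] q7 -0.136 F [ 0.4 -0.1  0.5] clk 18.92
```

Selector angle ≈1.92 (green). Close on the knob.

```bash
python3 -m handwheel '[[-1,[0,0,0],[0,0,0]],[-1,[0,0,0],[0,0,0]],[-1,[0,0,0],[0,0,0]],[-1,[0,0,0],[0,0,0]],[-1,[0,0,0],[0,0,0]]]' 35
python3 -c "from h import *; togo([.5398,-.0328,.0225],[.291,-.9567])"
```

```text
clock: 19.33
tool_pos: [0.5378, -0.0316, 0.0229]
orientation: [-1.865, -2.52, 0.01]
ft_force: [-2.9, 0.5, 5.9]
grip_width: 0.0188
grasp_force: 35.0
pos [ 0.5378 -0.0316  0.0229] shift tool [-0.0017  0.0015  0.0004] turn [-0.009  -0.0011  0.0011] q7 -0.136 F [-2.9  0.5  5.9] clk 19.33
```

Held. Pull gently along +tool x.

```bash
python3 -m handwheel '[[-1,[0.002,0,0],[0,0,0]],[-1,[0.003,0,0],[0,0,0]],[-1,[0.004,0,0],[0,0,0]],[-1,[0.004,0,0],[0,0,0]],[-1,[0.004,0,0],[0,0,0]]]'
python3 -m handwheel '[[-1,[0.004,0,0],[0,0,0]],[-1,[0.003,0,0],[0,0,0]],[-1,[0.003,0,0],[0,0,0]],[-1,[0.002,0,0],[0,0,0]],[-1,[0,0,0],[0,0,0]]]'
python3 -c "
from h import *; d=bot.get_state()['tool_pos'][:2]-[.5378,-.0316]; print('pull',-d@[.291,-.9567])"
```

```text
clock: 19.75
tool_pos: [0.5337, -0.0181, 0.0229]
orientation: [-1.869, -2.521, 0.013]
ft_force: [-2.3, -7.4, 3.9]
grip_width: 0.0188
grasp_force: 35.0
clock: 20.17
tool_pos: [0.5304, -0.0072, 0.0229]
orientation: [-1.87, -2.522, 0.014]
ft_force: [-0.5, -7.7, 3.9]
grip_width: 0.019
grasp_force: 35.0
pull 0.025471510128757736
```

```bash
python3 -m handwheel '[[-1,[0.002,0,0],[0,0,0]],[-1,[0.002,0,0],[0,0,0]],[-1,[0,0,0],[0,0,0]],[-1,[0,0,0],[0,0,0]],[-1,[0,0,0],[0,0,0]]]'
python3 - <<'E'
from h import *
X=np.array([.291,-.9567])
d=bot.get_state()['tool_pos'][:2]-[.5378,-.0316]; print('pull',-d@X)
g=np.array([.5398,-.0328]); bush=g+.036*X
for n in("scene","top"):
    f=bot.grab_frame(n); hsv=cv2.cvtColor(f["img"],cv2.COLOR_RGB2HSV)
    m=cv2.inRange(hsv,(0,110,50),(8,255,255))|cv2.inRange(hsv,(172,110,50),(180,255,255))
    u,v=proj(f,[*bush,.078])[0].astype(int); k=np.zeros_like(m); k[v-20:v+20,u-20:u+20]=255; m&=k
    pts=np.argwhere(m)[:,::-1]; print(n,"bush",u,v,"red px",len(pts))
    if len(pts): 
        w=onplane(f,pts,.082)[:,:2]-bush; print("ring x rel bush: mean,min,max",(w@X).mean().round(4),(w@X).min().round(4),(w@X).max().round(4),"y",(w@[-X[1],X[0]]).mean().round(4))
E
```

```text
clock: 20.58
tool_pos: [0.5295, -0.004, 0.0229]
orientation: [-1.871, -2.521, 0.014]
ft_force: [-2.1, -8.0, 4.6]
grip_width: 0.019
grasp_force: 35.0
pull 0.02880843286060992
scene bush 239 245 red px 12
ring x rel bush: mean,min,max -0.0061 -0.0083 -0.0042 y 0.0027
top bush 392 251 red px 0
```

Ring fully out (≈−5 mm by pull, −6 mm by camera). Hold, then hand in.

```bash
python3 -m handwheel '[[-1,[0,0,0],[0,0,0]],[-1,[0,0,0],[0,0,0]],[-1,[0,0,0],[0,0,0]],[-1,[0,0,0],[0,0,0]],[-1,[0,0,0],[0,0,0]]]'|egrep 'pos|ft|grasp'
python3 -c "from station import bot; print(bot.job_done())"
```

```text
tool_pos: [0.5295, -0.0041, 0.0229]
ft_force: [-1.8, -9.0, 3.9]
grasp_force: 35.0
the job is handed in; nothing more can be done
None
```

I handed the job in with the selector at green (about 1.92 rad by camera) and the shutter rod gripped at 35 N, its red ring about 5–6 mm outside the bush; but an early swing to joint 3 and 7's limits at 3.6 s read about 136 N of wrist force, over the 120 N limit, so the run may be judged a fail.

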